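# Clip the second snap hook on a hanging sign's eye bolt

## Robot

A 6-joint arm with a two-finger parallel gripper is mounted at the origin on the work surface. World frame = base frame: x ahead of the robot, y to its left, z up, the work surface at z = 0. Lengths are in m, angles in rad, forces in N, time in s.
With the tool pointing down it reaches from about 0.325 to 0.9 m from the base axis. Payload 6.1 kg.
Tool frame: the origin (TCP) lies midway between the tips of the shut fingers; the grasp point (between the pads) lies ctrl.grasp_offset behind it (ctrl.grasp_offset is the distance from the TCP to the grasp point, in m); z points along the fingers, y is the line along which they close (so a half turn about z gives the same grasp; the last joint's range is limited). The gripper opens to 87 mm and grips with 3 to 60 N. Pads are 19 mm wide; open, the fingers measure 117 mm over their backs; the gripper's body (75 mm by 190 mm) begins 51 mm behind the grasp point.
Start: joints at [-1.453, 0.22, 1.526, -0, 1.395, -0.126], TCP at [0.151, -0.607, 0.223] pointing down, gripper open.
Joint ranges: [-2.98, 2.98], [-0.91, 2.08], [0.09, 2.57], [-1.24, 4.39], [0.2, 2.65], [-2.68, 2.68]. Speed limits (rad/s): [2.57, 2.57, 3.01, 3.14, 3.14, 3.14].

## Interface

Orientations are given as a 3x3 rotation matrix whose columns are the frame's x, y, z axes.
In Python, from bench import ctrl, grab_frame, camera_model, ticket, look_for gives the robot as it stands.
- The arm moves only by the tool arm_command, never from a script. Its argument "plan" is a list of rows, each an object with "linear": the shift along the tool's x, y, z in cm, a list of three; "yaw": the turn about the tool's z in rad; "hand": the closure, from 0 (fully open) to 1 (shut). In form: [{"linear": [tx, ty, tz], "yaw": yaw, "hand": hand}, ...]. A call has 1 to 10 rows; each row is the pose to reach, as a shift and turn from the pose commanded when the call began, along the tool's axes at that moment; what a row does not reach only later rows make up. A row lasts 1/8 s, in which the tool goes at most 62.5 mm and 10.7 degrees, less where a joint would pass 70% of its speed; a pose out of reach is approached as far as the arm can. A call with a gripper value outside its range is refused whole. The fingers move at their own pace and stop on an object; "newtons" is the grip in N (left out, the last holds). Time passes only in rows, so rows that repeat a pose let the fingers close. It gives the time, the measured TCP pose, the force, the opening and the grip force at its end, in the units of the state.
- ctrl.observe(): the state, without advancing time (a new reading comes with each control period).
- grab_frame(name): name is "side" or "top" or "wrist"; returns (picture, depth): 384x512x3 uint8, red, green, blue; 384x512 float32, m along the optical axis (not along the pixel's ray), 0 where there is no reading.
- camera_model(name): a dict with "K" (3x3 intrinsics, pixels), "k1" (the pictures are not rectified: a ray, as slopes to the right and down, at radius r is drawn at 1 + k1 r^2 times it, then the intrinsics apply), "R" (3x3) and "t" (3): a world point X has camera coordinates R X + t; the wrist camera has in their place "tool_from_camera" (4x4, takes a point from camera to tool coordinates, whose origin is the TCP and whose axes are the flange's). Camera axes: x right, y down, z forward; pixel columns grow to the right and rows downward; lengths in m; the calibration is good to about 2 mm. A picture is of the moment at which its call begins: read the wrist's pose just before it. camera_model takes no time and is no camera call.
- ticket.close_job(): hands the job in; it is judged then, once.
Trained networks look in the newest picture that a camera, given by its name, has taken for a name from the list of things; names that differ only in an ending like _2 or _b are one class to them, and where a whole thing is asked for, a point or a joint stands for the part that bears it (a point fixed in the world has none). Each returns a list of dicts, best first, with "conf" (0 to 1); they miss things now and then, are a little off and sometimes report something else, mostly with a low value. They report only what shows in the picture. A call takes as long as a camera call. They do not tell look-alikes from the thing itself.
- look_for(camera, label): "bbox" ([centre column, centre row, width, height] in pixels, round what is visible of it).
The state is a dict: "t": time; "joints": joint angles; "joint_velocities": joint speeds; "joint_efforts": joint torques, N m; "eef_pos": TCP position; "ee_rot": TCP orientation; "ft_force": force on the tool from outside, world axes, zero at the start; "torque": the same for the moment, N m; "width": finger opening in m; "finger_force": force on a finger pad.
Only numpy, scipy, OpenCV 4.12 (cv2) and the standard library are available. Lean on these libraries where they do the work, as an engineer would, in place of code of your own. Each camera call takes 0.05 s, during which the arm holds its last target. There are 200 camera calls.

## Task

Take the steel snap hook out of the slotted stand and clip it on the sign's empty eye bolt: push its gate against the ring by feel until the ring is inside and the gate snaps shut. Then tug the hook lightly upward (some 6 to 10 N) to check that it has caught, let it down on the ring and let go, leaving it clipped on. The glue in the eye's thread is still setting, so be gentle with it throughout, and leave the other hardware and the small things around the sign where they are.

Things in the scene. Friction and masses are not known exactly. Their poses are not given: they have to be found in the camera images.
- hook_mid (a point): Middle of the steel snap hook: flat oval loop 120 mm long, 50 wide, 11 thick, 120 to 200 g, standing in a slot of the stand, gate side down, this point 25 mm above the slot floor. x runs along the loop to its bow (nose) end, z points to the spine (up in the stand), y across the thickness. Inside, the loop is 28 mm high (z) and 98 mm long (x).
- hook_spine (a point): Middle of the hook's spine, the flat straight bar to hold it by: 72 mm long (x), 11 mm thick (y), 12 mm high (z); z +19.5 mm from hook_mid; axes as hook_mid. Held a little to the hinge's side (-x), it leaves the bow end free.
- hook_nose (a point): Rounded end of the hook's fixed nose (11 mm thick), where gate and nose meet; x +26 mm, z -19.5 mm from hook_mid; axes as hook_mid. The ring goes in here: against the gate on the hinge's side of this point (5 to 18 mm in -x), inward (+z of the hook), then past the nose toward the bow (+x of the hook).
- gate (a joint): Angle of the sprung gate (9 mm thick, hinge at x -27 mm from hook_mid, free end at x +25 mm), rad: 0 shut, growing as it swings inward, hard stop at 0.56. It yields at about 3.5 N, 7 N at the stop. Kept against the stop, an 8 mm wire slid toward the bow goes over the nose and, once past the gate's tip, lets the gate snap back (10 to 25 mm of slide); pressed less deep, it catches.
- free_eye: The empty eye bolt on the sign's top (the other already carries a hook). Origin: foot of its lock nut, 130 mm above the table; z up. Ring: 8 mm wire, 40 mm hole, in this y-z plane; its top runs along y, so a hook has to lie along x, either way round. Over 18 N on the eye, or a hook dropped on it, disturbs its glue: lower the hook till it rests on the ring, then let go.
- eye_mid (a point): Point 52 mm straight above the origin of free_eye, within 18 mm of the middle of the ring's hole; axes as free_eye. The long-shanked eye is screwed up or down to level the sign: the centre of the ring's top wire (ring_top_wire in the rules) is 58 to 94 mm straight above the origin of free_eye, different each time and not measured: find it by touch.
- sign: The hanging light-box sign, 460 mm long (y), 80 mm thick (x), 130 mm high, fixed on the table; origin at the centre of its underside. Its two eyes stand about 140 mm from its middle on either side, on the top edge; a driver box 56 mm long and 28 mm high sits on the middle of the top.
- stand: Plywood stand, 110 mm long (x), 186 mm wide (y), fixed; origin under its centre. Three slots along x, 15 mm wide, 62 mm apart, floors 12 mm and tops 34 mm above the table; they hold, in any order, the snap hook, an oval link with a screw sleeve and a shackle.
- quick_link: Oval steel link with a screw sleeve, 103 mm long, in the stand; leave it there.
- shackle: Steel shackle with a cross pin, about 85 mm long, in the stand; leave it there.
- tape_roll: Roll of tape lying flat, 100 mm across, 25 mm high; leave it.
- screwdriver_grip (a point): Screwdriver, 200 mm long, lying behind the sign (point on its handle); leave it.
- tub: Small grey tub, 72 mm across, 60 mm high; leave it.
- knife: Black utility knife, 180 mm long, lying in front of the sign; leave it.
Not all that is in view belongs to the job. Leave any green look-alike of the part that bears hook_mid alone.

How it is judged:
On the way, in this order (a step that is already met when the one before it is completed fails the run):
1. the eye's ring pushes the hook's gate open (value of joint gate above 0.2 rad and contact force between hook and free_eye above 1 N), for 0.05 s.
2. the ring is inside the hook and the gate has snapped shut behind it (value of joint gate below 0.06 rad and z of ring_top_wire in the frame of hook_mid between -0.016 and 0.016 m and x of ring_top_wire in the frame of hook_mid between -0.05 and 0.05 m and y of ring_top_wire in the frame of hook_mid between -0.02 and 0.02 m and angle between the x axis of hook_mid and the x axis of free_eye, either way round below 0.6 rad), for 0.2 s.
3. the hook is tugged upward against the ring with the gate shut (at least 5 N) (value of joint gate below 0.06 rad and contact force between hook and free_eye above 5 N and z of ring_top_wire in the frame of hook_mid below 0 m), for 0.1 s.
At the end, for the whole second after the job is handed in: Gate shut (within 0.06 rad), hook clipped on the empty eye (its middle within 70 mm of the top of the ring, over 100 mm above the table), let go and at rest; other loose things within 40 mm of where they were; the eye never loaded above 18 N (value of joint gate below 0.06 rad and distance between ring_top_wire and hook_mid below 0.07 m and height (world z) of hook_mid above 0.1 m and linear speed of hook below 0.02 m/s); the robot touches nothing.
It fails at once if the hook is forced on the eye (over 18 N) (contact force between hook and free_eye above 18 N).
It fails at once if the robot knocks or leans on the sign (contact force between the arm and sign above 15 N).
It fails at once if another loose thing is moved (over 40 mm) (distance of any of quick_link, shackle, tape_roll, screwdriver_grip, tub, knife from where it was at the start of the episode above 0.04 m).
It also fails if it takes over 72 s, if anything falls off the work surface, if the arm or the gripper's body presses on something with over 40 N, if the wrist force passes 120 N, or if a joint passes its speed limit or range.

## Working session

There is one attempt and no reset: what is moved stays moved. The work goes in short steps, Python scripts to look and compute and a tool call to move; the robot and the scene stay as the last step left them, time stands still between calls to the robot, and variables do not carry over. Pictures are saved under pics/ and viewed, at most 10 in all, crops included, and the job is handed in when it is done.

Besides the shell and the picture viewer there is one more tool, called after ">>>" as name(argument=value, ...) on one line, values as JSON. arm_command: Moves the arm, as the interface text tells. Its arguments: {"type":"object","properties":{"plan":{"type":"array","items":{"type":"object","properties":{"linear":{"type":"array","items":{"type":"number"}},"yaw":{"type":"number"},"hand":{"type":"number"}}}},"newtons":{"type":"number"}},"required":["plan"]}

```bash
ls; mkdir -p pics; cat > h.py <<'E'
import numpy as np, cv2
from bench import ctrl, grab_frame, camera_model, ticket, look_for
def unproj(cam,px,depth,m=None,pose=None):
    m=m or camera_model(cam); px=np.asarray(px,float).reshape(-1,2)
    K=np.array(m["K"]); k1=m["k1"]
    n=cv2.undistortPoints(px.reshape(-1,1,2),K,np.array([k1,0,0,0,0.])).reshape(-1,2)
    d=np.asarray(depth,float).reshape(-1,1)
    pc=np.hstack([n*d,d])
    if "R" in m: return (pc-np.array(m["t"]))@np.array(m["R"])
    T=np.array(m["tool_from_camera"]); p=pc@T[:3,:3].T+T[:3,3]
    R,t=pose; return p@np.array(R).T+np.array(t)
def cloud(cam,depth,pose=None):
    v,u=np.mgrid[0:384,0:512]
    P=unproj(cam,np.stack([u.ravel(),v.ravel()],1),depth.ravel(),pose=pose).reshape(384,512,3)
    P[depth==0]=np.nan; return P
def save(n,im,s=1.5): cv2.imwrite(n,cv2.resize(im[:,:,::-1],None,fx=s,fy=s))
E
python3 - <<'E'
from h import *
print({k:v for k,v in ctrl.observe().items()}, ctrl.grasp_offset)
for c in ("top","side"):
    im,d=grab_frame(c); save(f"pics/{c}0.png",im,1.5); np.savez(f"{c}0.npz",im=im,d=d)
    for l in ("hook_mid","free_eye","sign","stand","quick_link","shackle"):
        print(c,l,[(round(r["conf"],2),np.round(r["bbox"]).tolist()) for r in look_for(c,l)][:4])
    m=camera_model(c); print(-np.array(m["R"]).T@np.array(m["t"]))
E
```

```text
pics
{'t': 0.0, 'joints': array([-1.45310300e+00,  2.21228494e-01,  1.52761195e+00,  1.64985743e-05,
        1.39469999e+00, -1.26114920e-01]), 'joint_velocities': array([-0.00151234, -0.0005286 , -0.00138894,  0.0006853 , -0.00039071,
       -0.00037754]), 'joint_efforts': array([ 1.60950014e-03, -4.94609356e+01, -3.87382185e+01,  7.00644054e-02,
        5.69330610e-02, -1.34972925e-04]), 'eef_pos': array([ 0.15079413, -0.60589591,  0.22143535]), 'ee_rot': array([[ 9.70426432e-01,  2.41396966e-01, -2.12580610e-04],
       [ 2.41396918e-01, -9.70424535e-01,  1.93621128e-03],
       [ 2.61102089e-04, -1.93026691e-03, -9.99998103e-01]]), 'ft_force': array([ 0.34617528, -0.05285464, -0.37154183]), 'torque': array([ 0.0234816 , -0.0171594 ,  0.00502076]), 'finger_force': 0.0, 'width': 0.08718501885863865} 0.0187
top hook_mid [(0.59, [391.0, 255.0, 11.0, 52.0]), (0.55, [322.0, 221.0, 48.0, 14.0]), (0.41, [331.0, 244.0, 28.0, 12.0])]
top free_eye [(0.6, [221.0, 198.0, 15.0, 19.0])]
top sign [(0.78, [163.0, 204.0, 201.0, 46.0]), (0.39, [320.0, 219.0, 47.0, 17.0])]
top stand [(0.73, [322.0, 220.0, 59.0, 80.0])]
top quick_link []
top shackle [(0.7, [329.0, 243.0, 29.0, 11.0])]
[ 0.4237365  -0.07691659  1.21574071]
side hook_mid [(0.52, [282.0, 188.0, 9.0, 29.0]), (0.52, [316.0, 165.0, 37.0, 12.0])]
side free_eye [(0.77, [249.0, 191.0, 15.0, 34.0])]
side sign [(0.77, [228.0, 270.0, 79.0, 173.0]), (0.48, [286.0, 188.0, 2.0, 23.0])]
side stand [(0.86, [284.0, 193.0, 61.0, 32.0])]
side quick_link [(0.49, [262.0, 180.0, 6.0, 15.0]), (0.2, [247.0, 190.0, 19.0, 37.0])]
side shackle [(0.5, [304.0, 189.0, 2.0, 25.0])]
[0.2606378  0.98153152 0.90315466]
```

View pics/top0.png

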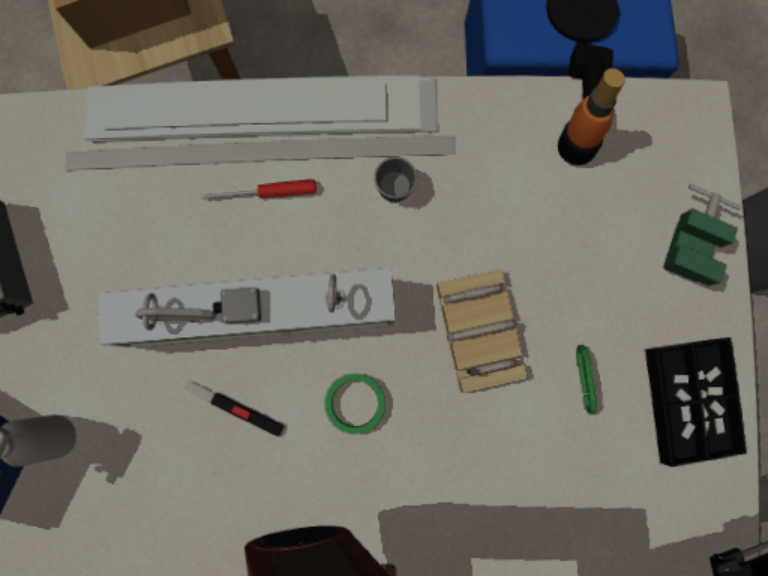

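View pics/side0.png

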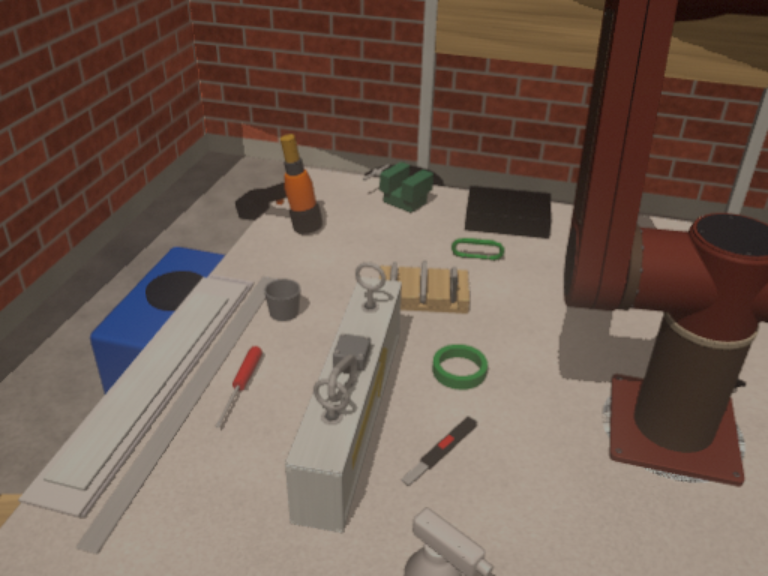

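```bash
python3 - <<'E'
from h import *
D=np.load("top0.npz"); P=cloud("top",D["d"])
import sys
def box(n,r0,r1,c0,c1,zmin,zmax):
    Q=P[r0:r1,c0:c1]; k=(Q[...,2]>zmin)&(Q[...,2]<zmax); q=Q[k]
    c=q[:,:2].mean(0); w,v=np.linalg.eigh(np.cov(q[:,:2].T)); print(n,len(q),c.round(4),"z",np.percentile(q[:,2],[5,50,95]).round(4),"ang",round(np.degrees(np.arctan2(v[1,1],v[0,1])),1), q.min(0).round(3),q.max(0).round(3))
box("hook?",210,232,295,350,.045,.12)
box("shackle?",236,252,310,350,.04,.12)
box("third",185,210,295,350,.04,.12)
box("stand",175,265,285,360,.025,.038)
box("green",225,285,380,402,.005,.12)
box("eye",186,210,212,230,.138,.3)
box("signtop",180,230,60,265,.115,.14)
E
```

```text
hook? 209 [ 0.4875 -0.2491] z [0.049  0.0602 0.0641] ang 101.6 [ 0.473 -0.306  0.046] [ 0.503 -0.196  0.066]
shackle? 155 [ 0.4271 -0.2637] z [0.0491 0.0589 0.0739] ang 101.4 [ 0.416 -0.304  0.043] [ 0.439 -0.226  0.077]
third 187 [ 0.5486 -0.2384] z [0.0467 0.0568 0.0616] ang 101.1 [ 0.536 -0.288  0.042] [ 0.563 -0.191  0.066]
stand 2457 [ 0.4866 -0.2526] z [0.0292 0.0332 0.0366] ang -168.2 [ 0.387 -0.325  0.025] [ 0.587 -0.182  0.038]
green 374 [ 0.4014 -0.4258] z [0.0059 0.0419 0.0523] ang -173.9 [ 0.33  -0.456  0.005] [ 0.47  -0.406  0.057]
eye 107 [ 0.532  -0.0165] z [0.1718 0.2165 0.2224] ang 176.9 [ 0.51  -0.021  0.139] [ 0.556 -0.012  0.224]
signtop 5569 [0.5247 0.1142] z [0.1251 0.1287 0.1322] ang 93.9 [ 0.47  -0.107  0.115] [0.578 0.359 0.14 ]
```

The top view has the stand at about (480,330): the hook in the middle slot at (483,329), about 110 mm long, and the free eye at (335,292). The green look-alike lies flat at (587,380). Next I go above the hook for a close look, to see which end is the nose.

>>> arm_command(plan=[{"linear":[41.3,-26.5,-4],"yaw":-1.526,"hand":0},{"linear":[41.3,-26.5,-4],"yaw":-1.526,"hand":0},{"linear":[41.3,-26.5,-4],"yaw":-1.526,"hand":0},{"linear":[41.3,-26.5,-4],"yaw":-1.526,"hand":0},{"linear":[41.3,-26.5,-4],"yaw":-1.526,"hand":0},{"linear":[41.3,-26.5,-4],"yaw":-1.526,"hand":0},{"linear":[41.3,-26.5,-4],"yaw":-1.526,"hand":0},{"linear":[41.3,-26.5,-4],"yaw":-1.526,"hand":0},{"linear":[41.3,-26.5,-4],"yaw":-1.526,"hand":0},{"linear":[41.3,-26.5,-4],"yaw":-1.526,"hand":0}])

```text
t: 1.95
eef_pos: [0.4875, -0.2497, 0.2624]
ee_rot: [[-0.197, 0.98, -0.001], [0.98, 0.197, -0.0], [-0.0, -0.001, -1.0]]
ft_force: [-0.3, 0.2, -0.0]
width: 0.087
finger_force: 0.0
```

```bash
cat > w.py <<'E'
from h import *
import sys
n=sys.argv[1]
s=ctrl.observe(); im,d=grab_frame("wrist"); save(f"pics/w{n}.png",im,1.5)
np.savez(f"w{n}.npz",im=im,d=d,R=s["ee_rot"],t=s["eef_pos"])
print(s["t"],s["eef_pos"].round(4),s["joints"].round(3),s["ee_rot"].round(3).tolist(),s["ft_force"].round(2))
E
python3 w.py 1; python3 - <<'E'
from h import *
print(np.array(camera_model("wrist")["tool_from_camera"]).round(3).tolist())
for l in ("hook_mid","hook_nose","gate","stand","quick_link","shackle"):
    print(l,[(round(r["conf"],2),np.round(r["bbox"]).tolist()) for r in look_for("wrist",l)][:4])
E
```

```text
1.95 [ 0.4875 -0.2497  0.2624] [-6.170e-01  1.100e-02  1.679e+00 -1.000e-03  1.451e+00 -8.160e-01] [[-0.197, 0.98, -0.001], [0.98, 0.197, -0.0], [-0.0, -0.001, -1.0]] [-0.26  0.18 -0.  ]
[[-0.001, -0.97, -0.244, 0.065], [1.0, -0.001, 0.0, 0.0], [-0.0, -0.244, 0.97, -0.162], [0.0, 0.0, 0.0, 1.0]]
hook_mid [(0.89, [179.0, 287.0, 60.0, 21.0]), (0.77, [256.0, 168.0, 18.0, 102.0])]
hook_nose [(0.77, [254.0, 167.0, 8.0, 100.0]), (0.76, [181.0, 285.0, 56.0, 29.0])]
gate [(0.59, [175.0, 278.0, 26.0, 8.0])]
stand [(0.67, [254.0, 166.0, 160.0, 94.0]), (0.24, [256.0, 166.0, 6.0, 102.0])]
quick_link [(0.35, [483.0, 97.0, 59.0, 67.0])]
shackle [(0.81, [199.0, 171.0, 20.0, 73.0])]
```

View pics/w1.png

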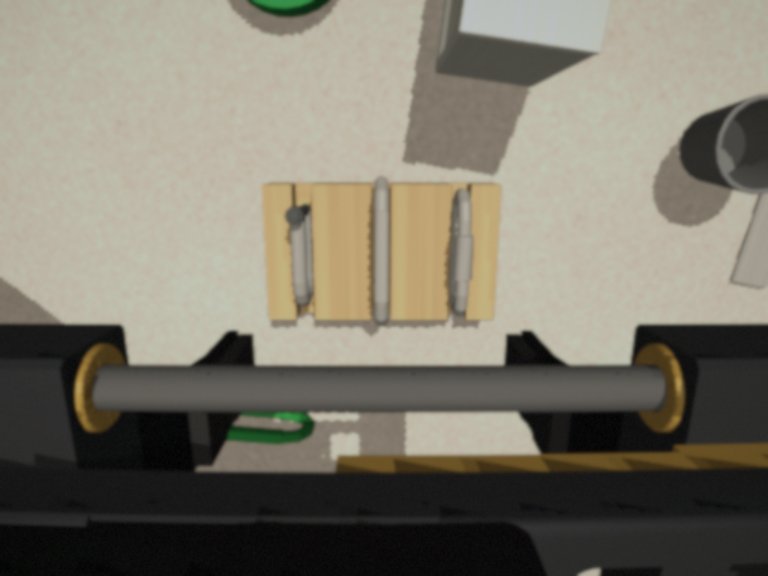

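The close view shows the hook in the middle slot at (381,250), running along the image column; the nose end can't be told from above. I will grip it at mid-spine, high on the bar, and look again once it is lifted.

```bash
python3 - <<'E'
from h import *
D=np.load("w1.npz"); P=cloud("wrist",D["d"],(D["R"],D["t"]))
Q=P[112:220,240:268].reshape(-1,3); q=Q[(Q[:,2]>.042)&(Q[:,2]<.1)]
R=D["R"];t=D["t"]
L=(q-t)@R
print(len(q),np.percentile(q[:,2],[5,50,90,99]).round(4))
print("tool x",np.percentile(L[:,0],[0,2,50,98,100]).round(4),"y",np.percentile(L[:,1],[2,50,98]).round(4))
top=L[q[:,2]>.052]; print("top",top[:,:2].mean(0),top.min(0),top.max(0)); print(np.degrees(np.arctan(np.polyfit(top[:,0],top[:,1],1)[0])))
# end profiles: z vs x
for a in np.arange(-.065,.066,.01):
    k=abs(L[:,0]-a)<.005
    if k.any(): print(round(a,3),k.sum(),q[k,2].max().round(4),np.median(q[k,2]).round(4),np.median(L[k,1]).round(4))
E
```

```text
957 [0.0497 0.0612 0.0629 0.0638]
tool x [-0.0604 -0.0553  0.0043  0.0538  0.0569] y [-0.0037  0.0019  0.0064]
top [0.00132536 0.00152303] [-0.05536612 -0.00376291  0.19751893] [0.05174484 0.00662603 0.21036841]
-0.18384154743950518
-0.065 1 0.0448 0.0448 0.0032
-0.055 42 0.0576 0.0521 0.0019
-0.045 67 0.062 0.0585 0.0019
-0.035 72 0.0638 0.0615 0.0019
-0.025 85 0.0638 0.062 0.0019
-0.015 90 0.0638 0.0619 0.0014
-0.005 87 0.0647 0.062 0.0019
0.005 87 0.0649 0.0618 0.0008
0.015 91 0.0642 0.062 0.0019
0.025 92 0.0641 0.062 0.0019
0.035 91 0.0642 0.0604 0.0008
0.045 98 0.0599 0.0569 0.0014
0.055 54 0.0537 0.0486 0.002
```

>>> arm_command(plan=[{"linear":[-0.15,0.15,5],"yaw":0,"hand":0.6},{"linear":[-0.15,0.15,10],"yaw":0,"hand":0.6},{"linear":[-0.15,0.15,14],"yaw":0,"hand":0.6},{"linear":[-0.15,0.15,18],"yaw":0,"hand":0.6},{"linear":[-0.15,0.15,20],"yaw":0,"hand":0.6},{"linear":[-0.15,0.15,21.1],"yaw":0,"hand":0.6},{"linear":[-0.15,0.15,21.1],"yaw":0,"hand":0.6},{"linear":[-0.15,0.15,21.1],"yaw":0,"hand":1},{"linear":[-0.15,0.15,21.1],"yaw":0,"hand":1},{"linear":[-0.15,0.15,21.1],"yaw":0,"hand":1}], newtons=60)

```text
t: 3.55
eef_pos: [0.4899, -0.2511, 0.0523]
ee_rot: [[-0.198, 0.98, 0.001], [0.98, 0.198, -0.001], [-0.001, 0.001, -1.0]]
ft_force: [1.1, -0.5, -0.1]
width: 0.0129
finger_force: 0.0
```

>>> arm_command(plan=[{"linear":[0,0,0],"yaw":0,"hand":1},{"linear":[0,0,0],"yaw":0,"hand":1}])

```text
t: 3.8
eef_pos: [0.4899, -0.2511, 0.0522]
ee_rot: [[-0.198, 0.98, 0.001], [0.98, 0.198, -0.001], [-0.001, 0.001, -1.0]]
ft_force: [-0.1, 1.0, 4.4]
width: 0.0101
finger_force: 60.0
```

>>> arm_command(plan=[{"linear":[0,0,-1],"yaw":0,"hand":1},{"linear":[0,0,-3],"yaw":0,"hand":1},{"linear":[0,0,-7],"yaw":0,"hand":1},{"linear":[0,0,-12],"yaw":0,"hand":1},{"linear":[0,0,-17],"yaw":0,"hand":1},{"linear":[0,0,-22],"yaw":0,"hand":1},{"linear":[0,0,-24],"yaw":0,"hand":1},{"linear":[0,0,-24],"yaw":0,"hand":1}])

```text
t: 4.8
eef_pos: [0.4898, -0.2511, 0.2922]
ee_rot: [[-0.198, 0.98, 0.002], [0.98, 0.198, -0.001], [-0.001, 0.001, -1.0]]
ft_force: [-1.1, 0.2, -2.7]
width: 0.0098
finger_force: 60.0
```

```bash
python3 - <<'E'
from h import *
s=ctrl.observe(); print(s["t"],s["eef_pos"],s["ft_force"])
m=camera_model("side"); im,d=grab_frame("side"); np.savez("s2.npz",im=im,d=d)
pc=np.array(m["R"])@s["eef_pos"]+np.array(m["t"]); uv=(np.array(m["K"])@(pc/pc[2]))[:2]; print(uv)
u,v=uv.astype(int); c=im[max(v-50,0):v+60,u-65:u+65]; save("pics/s2.png",c,5)
im,d=grab_frame("wrist"); np.savez("w2.npz",im=im,d=d); save("pics/w2.png",im,1.3)
E
```

```text
4.8 [ 0.48981922 -0.25107205  0.29221031] [-1.06667231  0.20129598 -2.67269081]
[287.10453879 111.84797507]
```

View pics/s2.png

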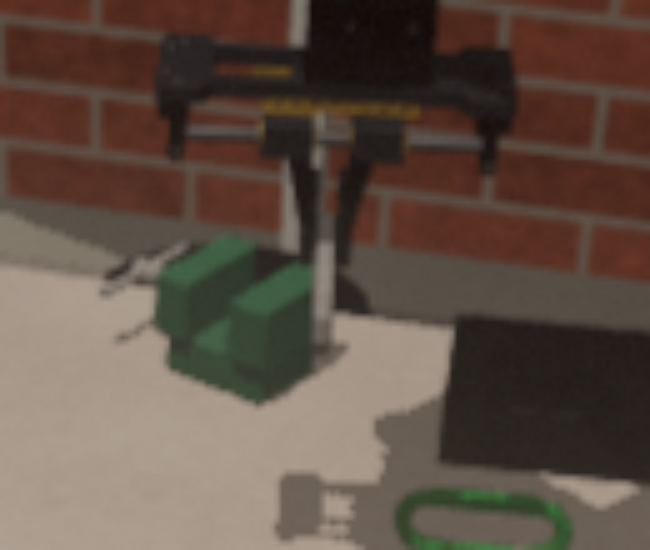

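The side crop shows the hook end-on between the fingers at (320,250), upright. I'll turn it broadside to the side camera to tell the nose from the hinge.

>>> arm_command(plan=[{"linear":[21.4,-4.9,-3],"yaw":1.4,"hand":1},{"linear":[21.4,-4.9,-3],"yaw":1.4,"hand":1},{"linear":[21.4,-4.9,-3],"yaw":1.4,"hand":1},{"linear":[21.4,-4.9,-3],"yaw":1.4,"hand":1},{"linear":[21.4,-4.9,-3],"yaw":1.4,"hand":1},{"linear":[21.4,-4.9,-3],"yaw":1.4,"hand":1},{"linear":[21.4,-4.9,-3],"yaw":1.4,"hand":1},{"linear":[21.4,-4.9,-3],"yaw":1.4,"hand":1},{"linear":[21.4,-4.9,-3],"yaw":1.4,"hand":1}])

```text
t: 6.02
eef_pos: [0.3982, -0.0505, 0.319]
ee_rot: [[0.932, 0.362, -0.004], [0.362, -0.932, 0.001], [-0.003, -0.003, -1.0]]
ft_force: [-0.5, 0.7, -0.5]
width: 0.0103
finger_force: 60.0
```

```bash
python3 - <<'E'
from h import *
s=ctrl.observe(); print(s["t"],s["eef_pos"],s["ee_rot"].round(3).tolist())
m=camera_model("side"); im,d=grab_frame("side"); np.savez("s3.npz",im=im,d=d)
def pr(X):
    pc=np.array(m["R"])@X+np.array(m["t"]); return (np.array(m["K"])@(pc/pc[2]))[:2]
u,v=pr(s["eef_pos"]).astype(int); print(u,v, "x+6cm:",pr(s["eef_pos"]+.06*s["ee_rot"][:,0]))
y0=max(v-30,0);x0=u-45; c=im[y0:v+45,x0:u+45]; print(x0,y0); save("pics/s3.png",c,8)
E
```

```text
6.025 [ 0.39822911 -0.05046621  0.31904218] [[0.932, 0.362, -0.004], [0.362, -0.932, 0.001], [-0.003, -0.003, -1.0]]
307 142 x+6cm: [282.77625049 143.36080107]
262 112
```

View pics/s3.png

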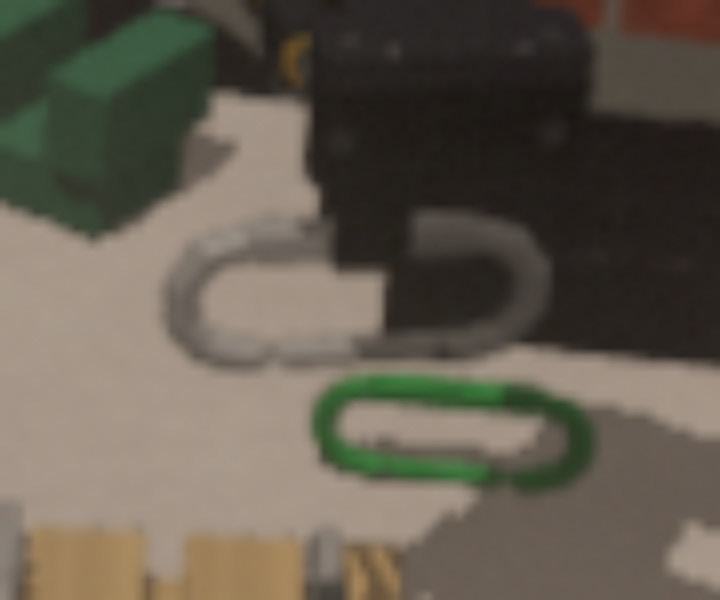

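The crop shows the loop broadside, ends at columns 165 and 550, fingers at 365, with a seam in the lower bar at (268,350); the other joint is not clear. I'll bring it closer to the camera.

>>> arm_command(plan=[{"linear":[9,-37,-18],"yaw":0.35,"hand":1},{"linear":[9,-37,-18],"yaw":0.35,"hand":1},{"linear":[9,-37,-18],"yaw":0.35,"hand":1},{"linear":[9,-37,-18],"yaw":0.35,"hand":1},{"linear":[9,-37,-18],"yaw":0.35,"hand":1},{"linear":[9,-37,-18],"yaw":0.35,"hand":1},{"linear":[9,-37,-18],"yaw":0.35,"hand":1},{"linear":[9,-37,-18],"yaw":0.35,"hand":1},{"linear":[9,-37,-18],"yaw":0.35,"hand":1}])

```text
t: 7.2
eef_pos: [0.3492, 0.3268, 0.5002]
ee_rot: [[1.0, 0.022, -0.002], [0.022, -1.0, -0.002], [-0.002, 0.002, -1.0]]
ft_force: [0.4, 0.1, -2.0]
width: 0.01
finger_force: 60.0
```

```bash
python3 - <<'E'
from h import *
s=ctrl.observe(); print(s["t"],s["eef_pos"],s["ee_rot"].round(3).tolist())
m=camera_model("side"); im,d=grab_frame("side"); np.savez("s4.npz",im=im,d=d)
def pr(X):
    pc=np.array(m["R"])@X+np.array(m["t"]); return (np.array(m["K"])@(pc/pc[2]))[:2]
u,v=pr(s["eef_pos"]).astype(int); print(u,v, "x+6cm:",pr(s["eef_pos"]+.06*s["ee_rot"][:,0]))
y0=max(v-45,0);x0=max(u-65,0); c=im[y0:v+55,x0:u+65]; print(x0,y0); save("pics/s4.png",c,6)
E
```

```text
7.2 [0.34923354 0.32680428 0.50023954] [[1.0, 0.022, -0.002], [0.022, -1.0, -0.002], [-0.002, 0.002, -1.0]]
305 160 x+6cm: [267.49921346 155.01551132]
240 115
```

View pics/s4.png

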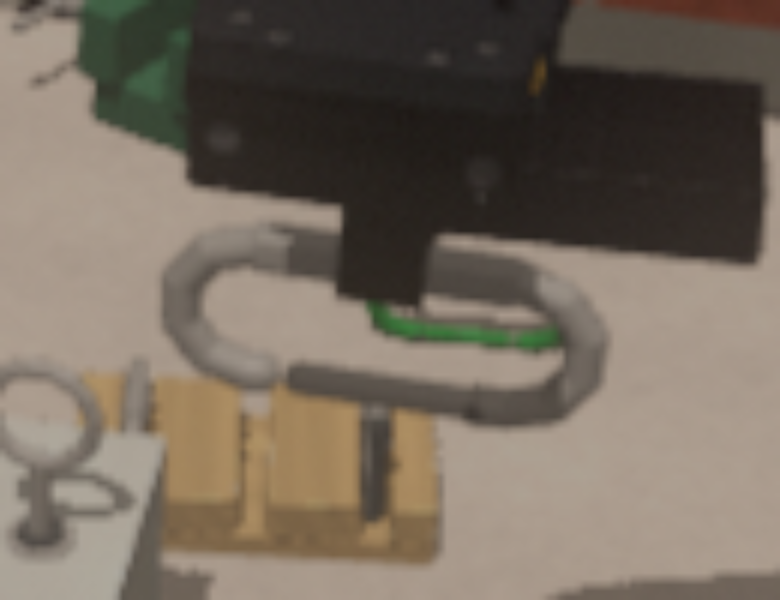

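The closer crop settles it. The gap between the rounded nose (272,372) and the gate tip (290,377) is on the left, and the hinge is at (475,400), so the nose end is tool +x. The fingers sit at the loop's middle. Now I go near the eye, stopping short of it for a wrist look.

>>> arm_command(plan=[{"linear":[17.4,43.6,20],"yaw":-1.496,"hand":1},{"linear":[17.4,43.6,20],"yaw":-1.496,"hand":1},{"linear":[17.4,43.6,20],"yaw":-1.496,"hand":1},{"linear":[17.4,43.6,20],"yaw":-1.496,"hand":1},{"linear":[17.4,43.6,20],"yaw":-1.496,"hand":1},{"linear":[17.4,43.6,20],"yaw":-1.496,"hand":1},{"linear":[17.4,43.6,20],"yaw":-1.496,"hand":1},{"linear":[17.4,43.6,20],"yaw":-1.496,"hand":1},{"linear":[17.4,43.6,20],"yaw":-1.496,"hand":1},{"linear":[17.4,43.6,20],"yaw":-1.496,"hand":1}])

```text
t: 8.5
eef_pos: [0.5297, -0.1102, 0.2973]
ee_rot: [[0.06, 0.998, -0.007], [0.998, -0.06, 0.001], [0.001, -0.007, -1.0]]
ft_force: [0.6, 1.8, -1.0]
width: 0.01
finger_force: 60.0
```

```bash
python3 w.py 5; python3 - <<'E'
from h import *
print([(round(r["conf"],2),np.round(r["bbox"]).tolist()) for r in look_for("wrist","free_eye")][:4])
D=np.load("w5.npz"); P=cloud("wrist",D["d"],(D["R"],D["t"]))
R=D["R"];t=D["t"]
q=P.reshape(-1,3); k=(np.abs(q[:,0]-.532)<.045)&(np.abs(q[:,1]+.0165)<.03)&(q[:,2]>.185)&(q[:,2]<.24); q=q[k]
print(len(q)); 
if len(q):
    print(q.mean(0),q.min(0),q.max(0),np.percentile(q[:,2],[50,95,99]))
    pf=np.polyfit(q[:,0],q[:,1],1); print(pf, np.degrees(np.arctan(pf[0])))
    L=(q-t)@R; print("tool",L.mean(0),L.min(0),L.max(0))
    for a in np.arange(.50,.57,.005):
        j=abs(q[:,0]-a)<.0025
        if j.any(): print(round(a,3),j.sum(),q[j,2].max().round(4),q[j,1].mean().round(4))
E
```

```text
8.5 [ 0.5297 -0.1102  0.2973] [-3.500e-01 -1.500e-02  1.642e+00 -1.000e-03  1.522e+00 -2.900e-01] [[0.06, 0.998, -0.007], [0.998, -0.06, 0.001], [0.001, -0.007, -1.0]] [ 0.63  1.84 -1.05]
[(0.81, [257.0, 77.0, 75.0, 34.0]), (0.31, [254.0, 213.0, 28.0, 184.0])]
937
[ 0.53793893 -0.01676583  0.21524379] [ 0.51059433 -0.02181753  0.18501408] [ 0.56529189 -0.01093338  0.2239792 ] [0.218174   0.2225193  0.22338646]
[-0.06478771  0.018086  ] -3.706881883429306
tool [0.09372142 0.00311815 0.08211014] [ 0.09000598 -0.02423364  0.07337212] [0.09852009 0.03056744 0.11247469]
0.51 17 0.2054 -0.015
0.515 84 0.2137 -0.0161
0.52 91 0.2186 -0.0157
0.525 87 0.2209 -0.0157
0.53 88 0.2227 -0.0161
0.535 96 0.224 -0.016
0.54 89 0.224 -0.0167
0.545 88 0.2235 -0.0171
0.55 90 0.2217 -0.0173
0.555 90 0.2189 -0.0179
0.56 91 0.2145 -0.0188
0.565 26 0.2089 -0.0186
```

View pics/w5.png

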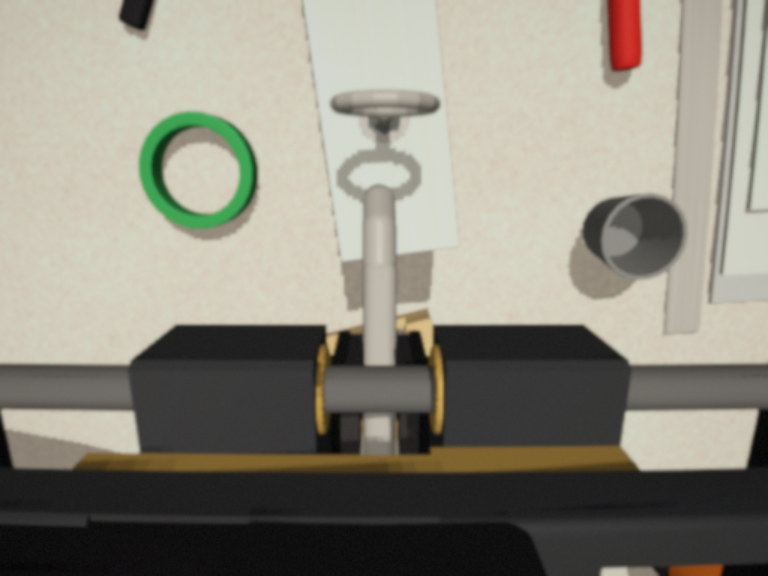

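The wrist view shows the ring at (385,102), face-on across the hook's line, and the hook at (380,250). The ring's middle is near x 0.5375, y -0.016, with its top near 0.2235. Going above it.

>>> arm_command(plan=[{"linear":[3,0.15,0],"yaw":0,"hand":1},{"linear":[6,0.3,0],"yaw":0,"hand":1},{"linear":[7.8,0.3,0],"yaw":0,"hand":1},{"linear":[7.8,0.3,1],"yaw":0,"hand":1},{"linear":[7.8,0.3,2],"yaw":0,"hand":1},{"linear":[7.8,0.3,2],"yaw":0,"hand":1},{"linear":[7.8,0.3,2],"yaw":0,"hand":1}])

```text
t: 9.48
eef_pos: [0.5391, -0.0286, 0.2814]
ee_rot: [[0.056, 0.998, -0.0], [0.998, -0.056, -0.0], [-0.0, -0.0, -1.0]]
ft_force: [-0.7, 0.1, -1.5]
width: 0.0105
finger_force: 60.0
```

>>> arm_command(plan=[{"linear":[0,0,0],"yaw":0,"hand":1}])

```text
t: 9.6
eef_pos: [0.5394, -0.0285, 0.2819]
ee_rot: [[0.056, 0.998, 0.001], [0.998, -0.056, -0.0], [-0.0, 0.001, -1.0]]
ft_force: [0.0, -0.3, -0.8]
width: 0.0102
finger_force: 60.0
```

>>> arm_command(plan=[{"linear":[0,-0.2,0.7],"yaw":0,"hand":1},{"linear":[0,-0.2,1.3],"yaw":0,"hand":1},{"linear":[0,-0.2,1.6],"yaw":0,"hand":1},{"linear":[0,-0.2,1.6],"yaw":0,"hand":1}])

```text
t: 10.1
eef_pos: [0.537, -0.0278, 0.2651]
ee_rot: [[0.055, 0.998, -0.001], [0.998, -0.055, 0.0], [0.0, -0.001, -1.0]]
ft_force: [0.8, 0.0, -2.5]
width: 0.0103
finger_force: 60.0
```

>>> arm_command(plan=[{"linear":[0,0,0.1],"yaw":0,"hand":1},{"linear":[0,0,0.2],"yaw":0,"hand":1},{"linear":[0,0,0.3],"yaw":0,"hand":1}])

```text
t: 10.48
eef_pos: [0.5373, -0.0279, 0.2626]
ee_rot: [[0.055, 0.998, 0.0], [0.998, -0.055, -0.0], [-0.0, 0.0, -1.0]]
ft_force: [-0.1, -0.5, -1.6]
width: 0.0102
finger_force: 60.0
```

>>> arm_command(plan=[{"linear":[0,0,0.1],"yaw":0,"hand":1},{"linear":[0,0,0.2],"yaw":0,"hand":1},{"linear":[0,0,0.2],"yaw":0,"hand":1}])

```text
t: 10.85
eef_pos: [0.5374, -0.028, 0.2612]
ee_rot: [[0.055, 0.998, 0.001], [0.998, -0.055, -0.0], [-0.0, 0.001, -1.0]]
ft_force: [0.2, 0.2, 2.9]
width: 0.0102
finger_force: 60.0
```

>>> arm_command(plan=[{"linear":[0,0,0.3],"yaw":0,"hand":1},{"linear":[0,0,0.6],"yaw":0,"hand":1},{"linear":[0,0,0.8],"yaw":0,"hand":1}])

```text
t: 11.22
eef_pos: [0.5373, -0.028, 0.2526]
ee_rot: [[0.055, 0.998, 0.001], [0.998, -0.055, -0.0], [-0.0, 0.001, -1.0]]
ft_force: [-1.3, -0.8, 3.9]
width: 0.0101
finger_force: 60.0
```

>>> arm_command(plan=[{"linear":[0,0,0.3],"yaw":0,"hand":1},{"linear":[0,0,0.6],"yaw":0,"hand":1},{"linear":[0,0,0.6],"yaw":0,"hand":1}])

```text
t: 11.6
eef_pos: [0.5376, -0.0277, 0.2468]
ee_rot: [[0.055, 0.998, 0.001], [0.998, -0.055, 0.0], [0.0, 0.001, -1.0]]
ft_force: [-0.8, 1.4, 6.5]
width: 0.0102
finger_force: 60.0
```

>>> arm_command(plan=[{"linear":[0,0,0.2],"yaw":0,"hand":1},{"linear":[0,0,0.4],"yaw":0,"hand":1},{"linear":[0,0,0.4],"yaw":0,"hand":1}])

```text
t: 11.98
eef_pos: [0.5379, -0.0279, 0.2432]
ee_rot: [[0.055, 0.998, 0.002], [0.998, -0.055, -0.0], [0.0, 0.002, -1.0]]
ft_force: [0.3, -1.1, 6.6]
width: 0.0103
finger_force: 60.0
```

>>> arm_command(plan=[{"linear":[0,0,0.1],"yaw":0,"hand":1},{"linear":[0,0,0.2],"yaw":0,"hand":1},{"linear":[0,0,0.2],"yaw":0,"hand":1}])

```text
t: 12.35
eef_pos: [0.538, -0.0279, 0.2414]
ee_rot: [[0.055, 0.998, 0.002], [0.998, -0.055, -0.0], [-0.0, 0.002, -1.0]]
ft_force: [0.1, -1.1, 6.2]
width: 0.0105
finger_force: 60.0
```

>>> arm_command(plan=[{"linear":[0,0,0.1],"yaw":0,"hand":1},{"linear":[0,0,0.1],"yaw":0,"hand":1}])

```text
t: 12.6
eef_pos: [0.538, -0.028, 0.2405]
ee_rot: [[0.055, 0.998, 0.002], [0.998, -0.055, -0.0], [-0.0, 0.003, -1.0]]
ft_force: [0.2, -1.0, 6.0]
width: 0.0105
finger_force: 60.0
```

>>> arm_command(plan=[{"linear":[0,0,0.1],"yaw":0,"hand":1},{"linear":[0,0,0.1],"yaw":0,"hand":1}])

```text
t: 12.85
eef_pos: [0.5381, -0.028, 0.2395]
ee_rot: [[0.055, 0.998, 0.003], [0.998, -0.055, -0.0], [-0.0, 0.003, -1.0]]
ft_force: [-0.5, -0.6, 6.7]
width: 0.0102
finger_force: 60.0
```

>>> arm_command(plan=[{"linear":[0,0,0.1],"yaw":0,"hand":1},{"linear":[0,0,0.1],"yaw":0,"hand":1}])

```text
t: 13.1
eef_pos: [0.5382, -0.028, 0.2386]
ee_rot: [[0.055, 0.998, 0.003], [0.998, -0.055, -0.0], [-0.0, 0.003, -1.0]]
ft_force: [0.2, -1.0, 6.8]
width: 0.0103
finger_force: 60.0
```

>>> arm_command(plan=[{"linear":[0,0,0.05],"yaw":0,"hand":1},{"linear":[0,0,0.05],"yaw":0,"hand":1}])

```text
t: 13.35
eef_pos: [0.5381, -0.0282, 0.2381]
ee_rot: [[0.055, 0.998, 0.003], [0.998, -0.055, -0.001], [-0.001, 0.003, -1.0]]
ft_force: [-0.1, -1.3, 8.3]
width: 0.0101
finger_force: 60.0
```

>>> arm_command(plan=[{"linear":[0,0,0.05],"yaw":0,"hand":1},{"linear":[0,0,0.05],"yaw":0,"hand":1}])

```text
t: 13.6
eef_pos: [0.5382, -0.0281, 0.2377]
ee_rot: [[0.055, 0.998, 0.003], [0.998, -0.055, -0.001], [-0.0, 0.003, -1.0]]
ft_force: [-1.3, -0.6, 7.7]
width: 0.0106
finger_force: 60.0
```

>>> arm_command(plan=[{"linear":[0,0,0.05],"yaw":0,"hand":1},{"linear":[0,0,0.05],"yaw":0,"hand":1}])

```text
t: 13.85
eef_pos: [0.5383, -0.0281, 0.2376]
ee_rot: [[0.055, 0.998, 0.003], [0.998, -0.055, -0.001], [-0.0, 0.003, -1.0]]
ft_force: [-1.5, -1.3, 10.0]
width: 0.0105
finger_force: 60.0
```

>>> arm_command(plan=[{"linear":[0,0,0.05],"yaw":0,"hand":1},{"linear":[0,0,0.05],"yaw":0,"hand":1}])

```text
t: 14.1
eef_pos: [0.5384, -0.0284, 0.2373]
ee_rot: [[0.055, 0.998, 0.004], [0.998, -0.055, -0.001], [-0.001, 0.004, -1.0]]
ft_force: [-0.6, -1.3, 10.3]
width: 0.0104
finger_force: 60.0
```

>>> arm_command(plan=[{"linear":[-0.1,0,0.05],"yaw":0,"hand":1},{"linear":[-0.2,0,0.1],"yaw":0,"hand":1},{"linear":[-0.2,0,0.1],"yaw":0,"hand":1}])

```text
t: 14.48
eef_pos: [0.5384, -0.0305, 0.236]
ee_rot: [[0.055, 0.998, 0.004], [0.998, -0.055, -0.001], [-0.001, 0.004, -1.0]]
ft_force: [-0.4, -2.6, 8.3]
width: 0.0098
finger_force: 60.0
```

>>> arm_command(plan=[{"linear":[-0.1,0,0.06],"yaw":0,"hand":1},{"linear":[-0.2,0,0.12],"yaw":0,"hand":1},{"linear":[-0.2,0,0.12],"yaw":0,"hand":1}])

```text
t: 14.85
eef_pos: [0.5382, -0.0326, 0.2347]
ee_rot: [[0.055, 0.998, 0.003], [0.998, -0.055, -0.001], [-0.001, 0.004, -1.0]]
ft_force: [0.3, -3.4, 7.1]
width: 0.0099
finger_force: 60.0
```

>>> arm_command(plan=[{"linear":[-0.1,0,0.08],"yaw":0,"hand":1},{"linear":[-0.2,0,0.15],"yaw":0,"hand":1},{"linear":[-0.2,0,0.15],"yaw":0,"hand":1}])

```text
t: 15.22
eef_pos: [0.5378, -0.035, 0.2327]
ee_rot: [[0.055, 0.998, 0.003], [0.998, -0.055, -0.002], [-0.002, 0.003, -1.0]]
ft_force: [0.3, -3.6, 3.3]
width: 0.0101
finger_force: 60.0
```

>>> arm_command(plan=[{"linear":[-0.1,0,0.06],"yaw":0,"hand":1},{"linear":[-0.2,0,0.12],"yaw":0,"hand":1},{"linear":[-0.2,0,0.12],"yaw":0,"hand":1}])

```text
t: 15.6
eef_pos: [0.5366, -0.0371, 0.2302]
ee_rot: [[0.055, 0.998, -0.001], [0.998, -0.055, -0.002], [-0.002, -0.0, -1.0]]
ft_force: [0.7, -7.5, 1.9]
width: 0.01
finger_force: 60.0
```

>>> arm_command(plan=[{"linear":[-0.1,0,0],"yaw":0,"hand":1},{"linear":[-0.2,0,0],"yaw":0,"hand":1},{"linear":[-0.2,0,0],"yaw":0,"hand":1}])

```text
t: 15.98
eef_pos: [0.5359, -0.0371, 0.2293]
ee_rot: [[0.055, 0.998, -0.002], [0.998, -0.055, 0.002], [0.001, -0.002, -1.0]]
ft_force: [0.0, -0.3, -1.4]
width: 0.0099
finger_force: 60.0
```

>>> arm_command(plan=[{"linear":[-0.1,0,0],"yaw":0,"hand":1},{"linear":[-0.2,0,0],"yaw":0,"hand":1},{"linear":[-0.2,0,0],"yaw":0,"hand":1}])

```text
t: 16.35
eef_pos: [0.5365, -0.0398, 0.2306]
ee_rot: [[0.055, 0.998, -0.0], [0.998, -0.055, 0.0], [0.0, -0.0, -1.0]]
ft_force: [-0.2, -0.4, -1.2]
width: 0.0102
finger_force: 60.0
```

The force fell to the hook's weight alone, so the gate appears to have snapped shut. I slide a little further toward the bow, then tug upward in small steps.

>>> arm_command(plan=[{"linear":[-0.25,0,0],"yaw":0,"hand":1},{"linear":[-0.5,0,0],"yaw":0,"hand":1},{"linear":[-0.5,0,-0.4],"yaw":0,"hand":1},{"linear":[-0.5,0,-0.8],"yaw":0,"hand":1},{"linear":[-0.5,0,-0.8],"yaw":0,"hand":1}])

```text
t: 16.98
eef_pos: [0.5366, -0.0449, 0.2394]
ee_rot: [[0.055, 0.998, 0.001], [0.998, -0.055, -0.0], [-0.0, 0.001, -1.0]]
ft_force: [0.1, -0.6, -2.4]
width: 0.0101
finger_force: 60.0
```

>>> arm_command(plan=[{"linear":[0,0,-0.15],"yaw":0,"hand":1},{"linear":[0,0,-0.3],"yaw":0,"hand":1},{"linear":[0,0,-0.3],"yaw":0,"hand":1}])

```text
t: 17.35
eef_pos: [0.5363, -0.0448, 0.2417]
ee_rot: [[0.055, 0.998, 0.0], [0.998, -0.055, -0.0], [-0.0, 0.0, -1.0]]
ft_force: [-0.4, -0.2, -2.1]
width: 0.0102
finger_force: 60.0
```

>>> arm_command(plan=[{"linear":[0,0,-0.1],"yaw":0,"hand":1},{"linear":[0,0,-0.2],"yaw":0,"hand":1},{"linear":[0,0,-0.2],"yaw":0,"hand":1}])

```text
t: 17.73
eef_pos: [0.5363, -0.0448, 0.2437]
ee_rot: [[0.055, 0.998, 0.0], [0.998, -0.055, -0.0], [-0.0, 0.0, -1.0]]
ft_force: [1.1, -0.1, -1.7]
width: 0.0104
finger_force: 60.0
```

>>> arm_command(plan=[{"linear":[0,0,-0.1],"yaw":0,"hand":1},{"linear":[0,0,-0.1],"yaw":0,"hand":1}])

```text
t: 17.98
eef_pos: [0.5361, -0.0448, 0.2444]
ee_rot: [[0.055, 0.998, -0.0], [0.998, -0.055, 0.0], [0.0, -0.0, -1.0]]
ft_force: [0.8, 0.7, -2.7]
width: 0.0104
finger_force: 60.0
```

>>> arm_command(plan=[{"linear":[0,0,-0.1],"yaw":0,"hand":1},{"linear":[0,0,-0.1],"yaw":0,"hand":1}])

```text
t: 18.23
eef_pos: [0.536, -0.0447, 0.2449]
ee_rot: [[0.055, 0.998, -0.001], [0.998, -0.055, 0.0], [0.0, -0.001, -1.0]]
ft_force: [1.2, 1.3, -7.3]
width: 0.0103
finger_force: 60.0
```

>>> arm_command(plan=[{"linear":[0,0,-0.05],"yaw":0,"hand":1},{"linear":[0,0,-0.05],"yaw":0,"hand":1}])

```text
t: 18.48
eef_pos: [0.5359, -0.0445, 0.2452]
ee_rot: [[0.055, 0.998, -0.001], [0.998, -0.055, 0.001], [0.001, -0.001, -1.0]]
ft_force: [1.7, 1.7, -10.6]
width: 0.0104
finger_force: 60.0
```

Caught: about 9 N net upward. Hold a moment, then lower to mid-height and slide so that the ring lies under the hook's balance point.

>>> arm_command(plan=[{"linear":[0,0,0],"yaw":0,"hand":1},{"linear":[0,0,0],"yaw":0,"hand":1},{"linear":[0,0,0.5],"yaw":0,"hand":1},{"linear":[0,0,1],"yaw":0,"hand":1},{"linear":[1,0,1.2],"yaw":0,"hand":1},{"linear":[2,0,1.2],"yaw":0,"hand":1},{"linear":[2.8,0,1.2],"yaw":0,"hand":1},{"linear":[2.8,0,1.2],"yaw":0,"hand":1}])

```text
t: 19.48
eef_pos: [0.5379, -0.016, 0.2344]
ee_rot: [[0.054, 0.999, 0.0], [0.999, -0.054, -0.0], [-0.0, 0.0, -1.0]]
ft_force: [-0.2, -0.9, -1.7]
width: 0.0103
finger_force: 60.0
```

>>> arm_command(plan=[{"linear":[0,0,0.2],"yaw":0,"hand":1},{"linear":[0,0,0.4],"yaw":0,"hand":1},{"linear":[0,0,0.4],"yaw":0,"hand":1}])

```text
t: 19.85
eef_pos: [0.5376, -0.0171, 0.2298]
ee_rot: [[0.055, 0.998, -0.001], [0.998, -0.055, 0.0], [0.0, -0.001, -1.0]]
ft_force: [-1.5, 0.6, -1.9]
width: 0.0101
finger_force: 60.0
```

>>> arm_command(plan=[{"linear":[0,0,0.1],"yaw":0,"hand":1},{"linear":[0,0,0.2],"yaw":0,"hand":1},{"linear":[0,0,0.25],"yaw":0,"hand":1},{"linear":[0,0,0.25],"yaw":0,"hand":1}])

```text
t: 20.35
eef_pos: [0.5378, -0.0169, 0.2276]
ee_rot: [[0.055, 0.998, -0.0], [0.998, -0.055, 0.0], [0.0, -0.0, -1.0]]
ft_force: [0.1, 0.0, -1.4]
width: 0.0105
finger_force: 60.0
```

>>> arm_command(plan=[{"linear":[0,0,0.1],"yaw":0,"hand":1},{"linear":[0,0,0.1],"yaw":0,"hand":1}])

```text
t: 20.6
eef_pos: [0.5377, -0.0169, 0.2265]
ee_rot: [[0.055, 0.998, -0.0], [0.998, -0.055, 0.0], [0.0, -0.0, -1.0]]
ft_force: [0.4, -0.2, -1.4]
width: 0.0103
finger_force: 60.0
```

>>> arm_command(plan=[{"linear":[0,0,0.05],"yaw":0,"hand":1},{"linear":[0,0,0.05],"yaw":0,"hand":1}])

```text
t: 20.85
eef_pos: [0.5378, -0.0169, 0.2261]
ee_rot: [[0.055, 0.998, -0.0], [0.998, -0.055, 0.0], [0.0, -0.0, -1.0]]
ft_force: [-0.2, -0.6, -1.7]
width: 0.0104
finger_force: 60.0
```

>>> arm_command(plan=[{"linear":[0,0,0.05],"yaw":0,"hand":1},{"linear":[0,0,0.05],"yaw":0,"hand":1}])

```text
t: 21.1
eef_pos: [0.5378, -0.0169, 0.2256]
ee_rot: [[0.055, 0.998, -0.0], [0.998, -0.055, 0.0], [0.0, -0.0, -1.0]]
ft_force: [-0.6, 0.5, -1.8]
width: 0.0102
finger_force: 60.0
```

>>> arm_command(plan=[{"linear":[0,0,0.05],"yaw":0,"hand":1},{"linear":[0,0,0.05],"yaw":0,"hand":1}])

```text
t: 21.35
eef_pos: [0.5377, -0.0169, 0.2251]
ee_rot: [[0.055, 0.998, -0.0], [0.998, -0.055, 0.0], [-0.0, -0.0, -1.0]]
ft_force: [0.3, 0.5, -2.0]
width: 0.0102
finger_force: 60.0
```

>>> arm_command(plan=[{"linear":[0,0,0.05],"yaw":0,"hand":1},{"linear":[0,0,0.05],"yaw":0,"hand":1}])

```text
t: 21.6
eef_pos: [0.5377, -0.0169, 0.2246]
ee_rot: [[0.055, 0.998, -0.0], [0.998, -0.055, 0.0], [0.0, -0.0, -1.0]]
ft_force: [0.6, 0.4, -2.6]
width: 0.0102
finger_force: 60.0
```

>>> arm_command(plan=[{"linear":[0,0,0.05],"yaw":0,"hand":1},{"linear":[0,0,0.05],"yaw":0,"hand":1}])

```text
t: 21.85
eef_pos: [0.5378, -0.0169, 0.2242]
ee_rot: [[0.055, 0.998, 0.0], [0.998, -0.055, -0.0], [-0.0, 0.0, -1.0]]
ft_force: [0.9, -0.3, -0.7]
width: 0.0104
finger_force: 60.0
```

>>> arm_command(plan=[{"linear":[0,0,0.05],"yaw":0,"hand":1},{"linear":[0,0,0.05],"yaw":0,"hand":1}])

```text
t: 22.1
eef_pos: [0.5379, -0.0169, 0.2241]
ee_rot: [[0.055, 0.998, 0.0], [0.998, -0.055, -0.0], [-0.0, 0.0, -1.0]]
ft_force: [-2.2, 0.4, 2.0]
width: 0.0102
finger_force: 60.0
```

>>> arm_command(plan=[{"linear":[0,0,0.05],"yaw":0,"hand":1},{"linear":[0,0,0.05],"yaw":0,"hand":1}])

```text
t: 22.35
eef_pos: [0.538, -0.0169, 0.224]
ee_rot: [[0.055, 0.998, 0.001], [0.998, -0.055, -0.0], [-0.0, 0.001, -1.0]]
ft_force: [-3.2, 0.4, 4.6]
width: 0.0104
finger_force: 60.0
```

It rests on the ring. I ease off the excess, then open gently.

>>> arm_command(plan=[{"linear":[0,0,-0.06],"yaw":0,"hand":1},{"linear":[0,0,-0.07],"yaw":0,"hand":1}], newtons=10)

```text
t: 22.6
eef_pos: [0.5382, -0.0169, 0.224]
ee_rot: [[0.055, 0.998, 0.001], [0.998, -0.055, -0.0], [-0.0, 0.001, -1.0]]
ft_force: [0.7, -0.0, 2.5]
width: 0.0108
finger_force: 10.0
```

>>> arm_command(plan=[{"linear":[0,0,0],"yaw":0,"hand":0.8},{"linear":[0,0,0],"yaw":0,"hand":0.75},{"linear":[0,0,0],"yaw":0,"hand":0.7},{"linear":[0,0,0],"yaw":0,"hand":0.7},{"linear":[0,0,0],"yaw":0,"hand":0.7}])

```text
t: 23.22
eef_pos: [0.5377, -0.0169, 0.2238]
ee_rot: [[0.055, 0.998, -0.0], [0.998, -0.055, 0.0], [0.0, -0.0, -1.0]]
ft_force: [-0.1, 0.0, -0.2]
width: 0.0258
finger_force: 0.0
```

```bash
python3 - <<'E'
from h import *
s=ctrl.observe(); print(s["t"],s["eef_pos"],s["ft_force"],s["width"])
m=camera_model("side"); im,d=grab_frame("side")
pc=np.array(m["R"])@s["eef_pos"]+np.array(m["t"]); u,v=(np.array(m["K"])@(pc/pc[2]))[:2].astype(int)
save("pics/s6.png",im[v-40:v+40,u-50:u+50],7)
E
```

```text
23.225 [ 0.53773904 -0.01685178  0.22377251] [-0.08867444  0.03041268 -0.2404045 ] 0.02581883064239162
```

View pics/s6.png

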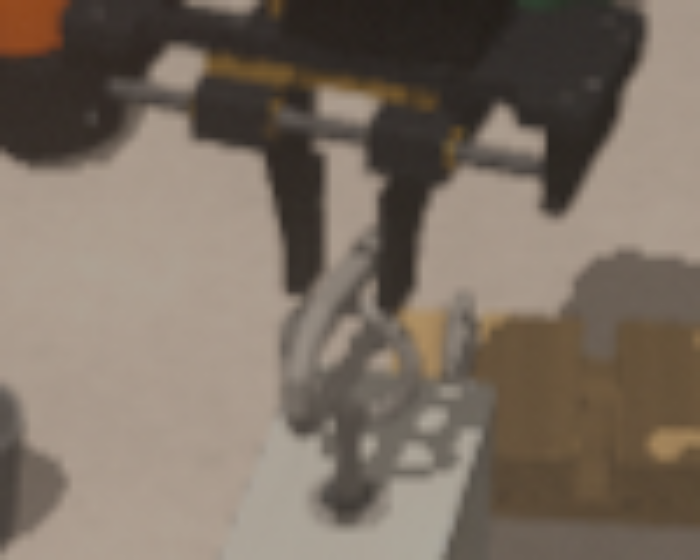

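The crop shows the hook threaded on the ring at (340,340), tilted nose-down, with the fingers clear on either side. I widen the fingers a little and retreat straight up.

>>> arm_command(plan=[{"linear":[0,0,0],"yaw":0,"hand":0.55},{"linear":[0,0,0],"yaw":0,"hand":0.5},{"linear":[0,0,-1],"yaw":0,"hand":0.5},{"linear":[0,0,-3],"yaw":0,"hand":0.5},{"linear":[0,0,-6],"yaw":0,"hand":0.5},{"linear":[0,0,-10],"yaw":0,"hand":0.5},{"linear":[0,0,-15],"yaw":0,"hand":0.5},{"linear":[0,0,-15],"yaw":0,"hand":0.5},{"linear":[0,0,-15],"yaw":0,"hand":0.5},{"linear":[0,0,-15],"yaw":0,"hand":0.5}])

```text
t: 24.52
eef_pos: [0.5372, -0.0168, 0.3723]
ee_rot: [[0.055, 0.998, -0.003], [0.998, -0.055, 0.0], [0.0, -0.003, -1.0]]
ft_force: [-0.8, 0.2, -0.6]
width: 0.0436
finger_force: 0.0
```

```bash
python3 - <<'E'
from h import *
a,_=grab_frame("side"); c=a[150:235,205:300]
for _ in range(12): b,_=grab_frame("side")
print(ctrl.observe()["ft_force"].round(2),"diff",np.abs(c.astype(int)-b[150:235,205:300]).max())
save("pics/s7.png",b[150:235,205:300],7)
E
```

```text
[-0.57  0.86  0.08] diff 46
```

View pics/s7.png

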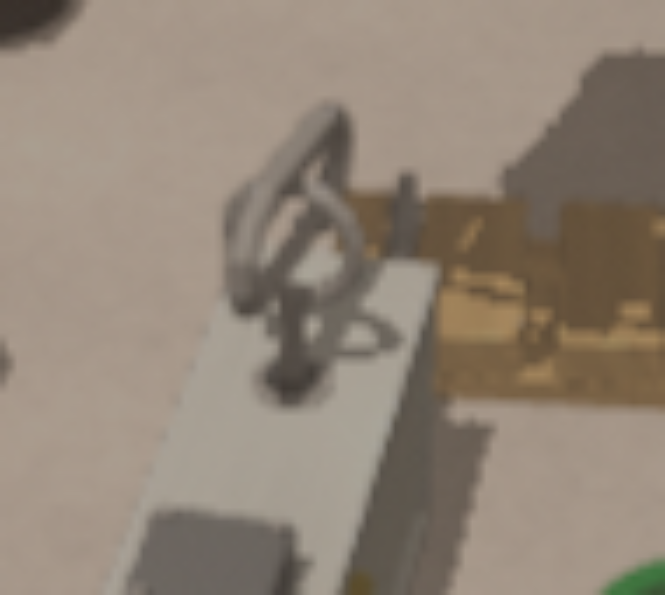

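The crop shows the hook threaded on the ring at (290,200), leaning, and the gripper is away. I check that it has come to rest, then hand in.

```bash
python3 - <<'E'
from h import *
def f(): 
    a,_=grab_frame("side"); return a.astype(int)
for i in range(4):
    a=f(); [f() for _ in range(8)]; b=f()
    D=np.abs(a-b).mean(2); hk=D[160:200,232:260].mean(); bg=D[300:350,100:200].mean()
    print(round(hk,2),round(bg,2),D[160:200,232:260].max())
E
```

```text
0.53 0.45 2.3333333333333335
0.52 0.46 2.3333333333333335
0.53 0.46 2.6666666666666665
0.54 0.45 2.6666666666666665
```

At rest.

```bash
python3 -c "
from bench import ticket
print(ticket.close_job())"
```

```text
the job is handed in; nothing more can be done
None
```

The snap hook is clipped on the empty eye: the gate snapped shut, a tug of about 9 N held, and I lowered it onto the ring and let go. It hangs tilted but at rest, and the job is handed in; no verdict came back.

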